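Open the spray pump's filter box

ROBOT

A 6-joint arm with a two-finger parallel gripper is mounted at the origin on a cart in front of the work surface, level with it; the furniture and walls round the work are solid. World frame = base frame: x ahead of the robot, y to its left, z up, the work surface at z = 0. Lengths are in m, angles in degrees, forces in N, time in s.
With the tool pointing down it reaches from about 0.325 to 0.9 m from the base axis. Payload 6.1 kg.
Tool frame: the origin (TCP) lies at the very end of the fingers, on their centre line; the grasp point (between the pads) lies ctrl.tcp_to_grasp behind it (ctrl.tcp_to_grasp is the distance from the TCP to the grasp point, in m); z points along the fingers, y is the line along which they close (so a half turn about z gives the same grasp; the last joint's range is limited). The gripper opens to 85 mm and grips with 20 to 120 N. Pads are 22 mm wide; open, the fingers measure 114 mm over their backs; the gripper's body (76 mm by 85 mm) begins 54 mm behind the grasp point. The pads swing forward as they close: fully open they stand 13 mm farther back than shut.
Start: joints at [64.968, 12.628, 87.462, -0, 79.91, -7.225], TCP at [0.191, 0.595, 0.231] pointing down, gripper open.
Joint ranges: [-170.65, 170.65], [-52.31, 119.04], [5.05, 147.46], [-71.25, 251.25], [11.57, 151.72], [-153.62, 153.62]. Speed limits (degrees/s): [147.25, 147.25, 172.46, 180, 180, 180].

INTERFACE

Orientations are given as a 3x3 rotation matrix whose columns are the frame's x, y, z axes.
In Python, from bench import ctrl gives the robot as it stands. The module is installed in compiled form; this text tells all that it offers.
- The arm moves only by the tool arm_command, never from a script. Its argument "rows" is one flat list of numbers, 7 for each row, row after row: the turn, a rotation vector about the tool's x, y, z in degrees, then the shift along the tool's x, y, z in mm, then the gripper command: -1 is fully open, 1 is shut, values between are in proportion. A call has 1 to 10 rows; each row shifts and turns the commanded pose from where the row before left it, along the tool's axes as they then stand; what a row does not reach is not made up. A row lasts 1/8 s, in which the tool goes at most 62.5 mm and 10.7 degrees, less where a joint would pass 70% of its speed; a pose out of reach is approached as far as the arm can. A call is refused whole if a number of a shift passes 62.5 or a number of a turn 10.7, either way. A call with a gripper value outside its range is refused whole. The fingers move at their own pace and stop on an object; the grip force is fixed at half the most. Time passes only in rows, so rows that do not move let the fingers close. It gives the time, the measured TCP pose, the force, the opening and the grip force at its end, in the units of the state.
- ctrl.state(): the state, without advancing time (a new reading comes with each control period).
- ctrl.get_image(name): name is "scene" or "side" or "wrist"; returns the picture (384x512x3 uint8, red, green, blue); there is no depth.
- ctrl.camera_info(name): a dict with "fx", "fy", "cx", "cy" (pixels), "distortion" ([k1, k2, p1, p2, k3] as OpenCV has them; the pictures are not rectified), "pose" (4x4, takes a point from camera to world coordinates); the wrist camera has in their place "T_tool_cam" (4x4, takes a point from camera to tool coordinates, whose origin is the TCP and whose axes are the flange's). Camera axes: x right, y down, z forward; pixel columns grow to the right and rows downward; lengths in m; the calibration is good to about 2 mm. A picture is of the moment at which its call begins: read the wrist's pose just before it. camera_info takes no time and is no camera call.
- ctrl.close_job(): hands the job in; it is judged then, once.
The state is a dict: "time_s": time; "qpos": joint angles; "joint_vel": joint speeds; "joint_efforts": joint torques, N m; "ee_pos": TCP position; "tool_rot": TCP orientation; "ft_force": force on the tool from outside, world axes, zero at the start; "wrist_torque": the same for the moment, N m; "grip_width": finger opening in m; "grip_force": force on a finger pad.
Only numpy, scipy, OpenCV 4.12 (cv2) and the standard library are available. Lean on these libraries where they do the work, as an engineer would, in place of code of your own. Each camera call takes 0.05 s, during which the arm holds its last target. There are 200 camera calls.

TASK

Open the filter box on the painting board so that its filter can be inspected: press the snap tab in until it is fully home (it stays in), then push the released cover by its rib off its seat, over the tab and onto the ledge, until the pleated filter is completely uncovered. Only push the cover: never lift it, leave it lying flat on the ledge between the kerbs, not hanging out over the end, and do not disturb the jar, the bottles and the crockery standing round the box.

Things in the scene. Friction and masses are not known exactly. Their poses are not given: they have to be found in the camera images.
- filter_box: the pump's intake filter box, grey metal, fixed: 174 mm long (x), 84 mm wide (y), 51 mm high. Origin on its underside at board level, midway across; it runs from x = -90 mm (rear wall, top z = 46 mm, short brass hose barb behind it) to x = +84 mm (end of the ledge). The cover slides in the box's +x direction, away from the barb
- filter_seat (a point): centre of the cover's seat, box x = -52 mm, z = 38 mm; axes as the box's. The seat spans x = -84 to -20 mm over a white pleated filter (x = -83 to -25 mm). Along it 3 mm lips (tops at z = 51 mm, 62 mm clear between them) hold the cover's side edges down, so it can only slide
- ledge (a point): centre of the parking ledge, box x = +32 mm, z = 38 mm; axes as the box's. The ledge spans x = -20 to +84 mm: two runners (tops at z = 38 mm, level with the seat) with a 52 mm wide channel between them, and outside them kerbs (tops at z = 42 mm, 74 mm apart) that guide the cover. The end is open: a cover pushed too far falls off
- cover: loose flat cover, plain grey, about 80 g: plate 64 mm long (x), 72 mm wide (y), 8 mm thick, with one upright rib across its top. Origin at the centre of the plate's underside, axes as the box's. It starts on its seat (origin at the seat's centre), its leading edge against the tab. Free, it slides with light friction (about 1 N)
- cover_rib (a point): middle of the rear face (toward the barb) of the cover's rib, the face to push in the box's +x direction. The rib is 8 mm thick (x), 44 mm wide (y), 14 mm high above the plate; this point is 22 mm behind the cover's origin, 15 mm above its underside (7 mm above the plate's top). Room behind it is free above the plate and rear wall
- tab_top (a point): centre of the top of the snap tab, a dark flat-topped push piece 40 mm long (x), 30 mm wide (y) with three fine ridges, in the middle of the channel directly in front of the cover. Out, its top is 47.5 mm above the board and blocks the cover; fully home it is at 35.5 mm, 2.5 mm below the runners, and the cover passes over it
- tab (a joint): how far the snap tab is pressed straight down, in m: 0 = out, 0.012 = fully home. It yields at about 3 N and stays where it is left (no return spring); from about 0.010 on the cover is free
- paint_jar: small blue jar with a white cap, 45 mm across, 70 mm high, beside the box; origin at the centre of its underside. Leave alone
- oil_bottle: small brown bottle without a label, 40 mm across, 74 mm high, beside the box on the other side; origin at the centre of its underside. Leave alone
- ring_dish: small round white dish, 49 mm across, 20 mm high, beyond the ledge's end; origin at the centre of its underside. Leave alone
- oil_bottle_big: brown bottle with a label, 52 mm across, 89 mm high, on the left part of the board; origin at the centre of its underside. Leave alone
- tea_bowl: porcelain bowl, 110 mm across, 56 mm high, on the left part of the board; origin at the centre of its underside. Leave alone
- saucer: white saucer lying face down, 120 mm across, 20 mm high, on the far part of the board beyond the plate on its wire stand; origin at the centre of its underside. Leave alone

How it is judged:
By the outcome, as a careful person would: the job done as asked, in the order asked, and still so for the second after the job is handed in, with the robot touching nothing.
It also fails if it takes over 38 s, if anything falls off the work surface, if the arm or the gripper's body presses on something with over 40 N, if the wrist force passes 120 N, or if a joint passes its speed limit or range.

## Working session

There is one attempt and no reset: what is moved stays moved. The work goes in short steps, Python scripts to look and compute and a tool call to move; the robot and the scene stay as the last step left them, time stands still between calls to the robot, and variables do not carry over. Pictures are saved under pics/ and viewed, at most 10 in all, crops included, and the job is handed in when it is done.

Besides the shell and the picture viewer there is one more tool, called after "Call:" by a JSON object that holds its "api" and its "payload". arm_command: Moves the arm, as the interface text tells. Its arguments: {"type":"object","properties":{"rows":{"type":"array","items":{"type":"number"}}},"required":["rows"]}

```bash
mkdir -p pics
cat > h.py <<'E'
import numpy as np, cv2
from bench import ctrl
E
python3 - <<'E'
from h import *
s=ctrl.state();print(s['ee_pos'],np.round(s['tool_rot'],3),s['ft_force'],s['grip_width'],ctrl.tcp_to_grasp,s['time_s'])
for n in ['scene','side','wrist']:
    im=ctrl.get_image(n);cv2.imwrite(f'pics/{n}0.png',im[...,::-1])
    c=ctrl.camera_info(n);print(n,{k:np.round(v,4).tolist() for k,v in c.items() if not isinstance(v,str)})
a=[cv2.imread(f'pics/{n}0.png') for n in ['scene','side','wrist']]
E
```

```text
[0.19088667 0.59450787 0.23021498] [[-0.952  0.306 -0.001]
 [ 0.306  0.952 -0.002]
 [ 0.    -0.002 -1.   ]] [-0.57469784  0.49763297  0.48255281] 0.08579589354604884 0.0187 0.0
scene {'fx': 407.3241, 'fy': 407.3241, 'cx': 254.2626, 'cy': 186.0336, 'distortion': [0.049, 0.0, 0.0, 0.0, 0.0], 'pose': [[0.4601, -0.6802, 0.5707, 0.1091], [-0.8879, -0.3483, 0.3006, -0.2674], [-0.0057, -0.645, -0.7642, 0.7212], [0.0, 0.0, 0.0, 1.0]]}
side {'fx': 375.5309, 'fy': 375.5309, 'cx': 262.7955, 'cy': 187.2837, 'distortion': [-0.0989, 0.0, 0.0, 0.0, 0.0], 'pose': [[-0.9493, -0.1791, 0.2584, 0.3672], [-0.3144, 0.5279, -0.789, 0.6709], [0.0049, -0.8302, -0.5575, 0.524], [0.0, 0.0, 0.0, 1.0]]}
wrist {'fx': 284.3466, 'fy': 284.3466, 'cx': 254.9048, 'cy': 184.0558, 'distortion': [-0.0146, 0.0, 0.0, 0.0, 0.0], 'T_tool_cam': [[0.0001, -0.9597, -0.2812, 0.0724], [1.0, -0.0, 0.0006, -0.0003], [-0.0006, -0.2812, 0.9597, -0.1418], [0.0, 0.0, 0.0, 1.0]]}
```

View pics/scene0.png

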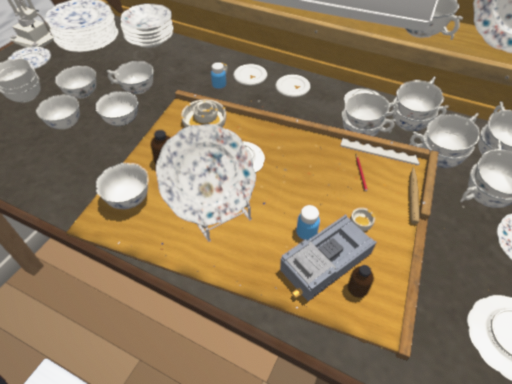

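View pics/wrist0.png

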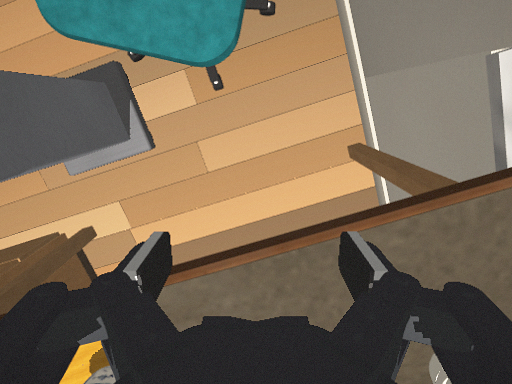

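The scene shows the filter box around (328,255), with its barb at (296,294). The jar is at (308,222), the bottle at (360,281) and the dish at (362,217). The wrist camera sees only the table edge and the floor. I'll crop the scene and side views next.

Run:
```python
from h import *
a=cv2.imread('pics/scene0.png')[195:305,270:390]
cv2.imwrite('pics/c1.png',cv2.resize(a,None,fx=5,fy=5,interpolation=cv2.INTER_CUBIC))
c=ctrl.camera_info('scene');K=np.array([[c['fx'],0,c['cx']],[0,c['fy'],c['cy']],[0,0,1]])
d=cv2.undistortPoints(np.array([[[328.,250.]]]),K,np.array(c['distortion']))[0,0]
P=np.array(c['pose']);r=P[:3,:3]@[*d,1];X=P[:3,3]+r*(0.045-P[2,3])/r[2];print(X)
s=ctrl.camera_info('side');P=np.array(s['pose']);q=P[:3,:3].T@(X-P[:3,3]);print(s['fx']*q[:2]/q[2]+[s['cx'],s['cy']])
```

```text
[ 0.53632603 -0.20041367  0.045     ]
[304.56254345 152.43082646]
```

View pics/c1.png

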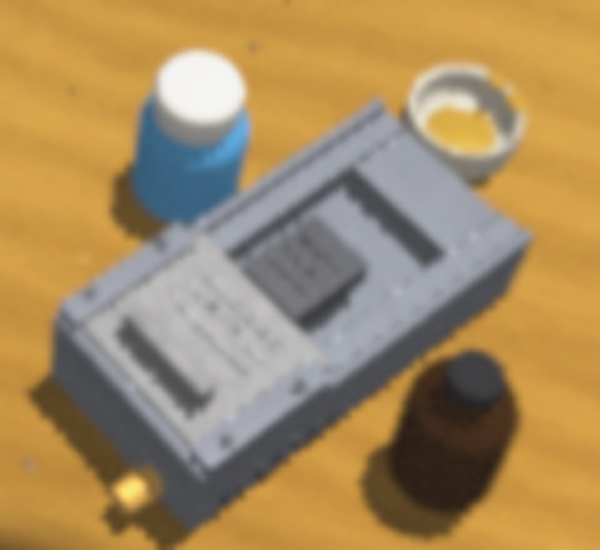

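View pics/side0.png

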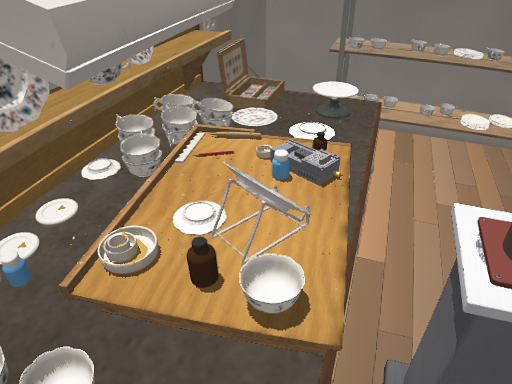

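The crop shows the box with its barb at the lower left and the tab in front of the cover. The jar is on the left, the bottle on the right and the dish past the ledge's end. Next is a rough fit of the box pose from the corner pixels, plus heights for the plate stand.

```bash
cat > h.py <<'E'
import numpy as np, cv2
from scipy.optimize import least_squares
from bench import ctrl
def cam(n,T=None):
    c=ctrl.camera_info(n);K=np.array([[c['fx'],0,c['cx']],[0,c['fy'],c['cy']],[0,0,1]])
    return K,np.array(c['distortion'],float),(np.array(c['pose']) if T is None else T@np.array(c['T_tool_cam']))
def tool():
    s=ctrl.state();T=np.eye(4);T[:3,:3]=s['tool_rot'];T[:3,3]=s['ee_pos'];return T
def proj(X,C):
    K,d,P=C;W=np.linalg.inv(P)
    return cv2.projectPoints(np.asarray(X,float).reshape(-1,1,3),cv2.Rodrigues(W[:3,:3])[0],W[:3,3],K,d)[0][:,0]
def ray(px,C,z):
    K,d,P=C;u=cv2.undistortPoints(np.array([[px]],float),K,d)[0,0];r=P[:3,:3]@[*u,1];return P[:3,3]+r*(z-P[2,3])/r[2]
def box2w(B,p):
    c,s=np.cos(B[2]),np.sin(B[2]);B=np.asarray(B);B3=np.array([B[0],B[1],0])
    return np.asarray(B3)/1+np.atleast_2d(B3*0)+np.atleast_2d(B3*0)+np.asarray(B3)*0+np.atleast_2d(p)@np.array([[c,s,0],[-s,c,0],[0,0,1]])/1000
def fit(pts,px,C,x0):
    r=least_squares(lambda B:(proj(box2w(B,pts),C)-px).ravel(),x0);return r.x,r.fun.reshape(-1,2)
E
sed -i "s|    return np.asarray(B3).*|    return B3+np.atleast_2d(p)@np.array([[c,s,0],[-s,c,0],[0,0,1]])/1000|" h.py
python3 - <<'E'
from h import *
C=cam('scene')
pts=[[84,42,42],[84,-42,42],[-90,42,46],[-90,-42,46],[-90,42,0],[-90,-42,0]]
px=np.array([[380,100],[531,238],[57,320],[195,475],[55,380],[190,530]])/5+[270,195]
B,f=fit(pts,px,C,[.53,-.2,.5]);print(B,np.degrees(B[2]),np.round(f,1).tolist())
print('stand top?',ray([205,130],C,.15),ray([205,235],C,0),ray([245,212],C,0))
for p in ([48,-0,46],[0,0,47.5],[-74,0,53]): print(box2w(B,p))
for n,p,z in (('jar',(308,213),.07),('oil',(365,271),.074),('dish',(363,215),.02)): print(n,ray(p,C,z))
T=tool();print(T[:3,3]);
E
```

```text
[ 0.54121271 -0.20408305 -0.4509118 ] -25.83534325480911 [[0.1, -0.8], [1.1, -0.4], [-1.0, -1.1], [1.4, 1.3], [-1.6, -1.2], [-0.1, 1.4]]
stand top? [0.62418158 0.11827489 0.15      ] [0.48089507 0.04654063 0.        ] [ 5.72120357e-01  8.82471676e-05 -1.11022302e-16]
[[ 0.58441512 -0.2250008   0.046     ]]
[[ 0.54121271 -0.20408305  0.0475    ]]
[[ 0.474609   -0.17183486  0.053     ]]
jar [ 0.58193926 -0.137902    0.07      ]
oil [ 0.50773416 -0.27576435  0.074     ]
dish [ 0.6664377  -0.23299238  0.02      ]
[0.19093444 0.59461989 0.23042072]
```

Call:
{"api": "arm_command", "payload": {"rows": [0,0,0,0,0,-50,1,0,0,0,0,0,-50,1,0,0,0,-39,-41,0,1,0,0,0,-39,-41,0,1,0,0,0,-39,-41,0,1,0,0,0,-39,-41,0,1,0,0,0,-39,-41,0,1,0,0,0,-39,-41,0,1,0,0,0,-39,-41,0,1,0,0,0,-39,-41,0,1]}}

```text
time_s: 1.4
ee_pos: [0.3882, 0.1856, 0.3312]
tool_rot: [[-0.952, 0.306, 0.0], [0.306, 0.952, 0.0], [-0.0, 0.0, -1.0]]
ft_force: [1.0, 0.2, -0.2]
grip_width: 0.0
grip_force: 0.0
```

Call:
{"api": "arm_command", "payload": {"rows": [0,0,0,-39,-41,0,1,0,0,0,-39,-41,0,1,0,0,0,-39,-41,0,1,0,0,0,-39,-41,0,1,0,0,0,-39,-41,0,1,0,0,0,-39,-41,0,1,0,0,8,0,0,0,1,0,0,0,0,0,30,1,0,0,0,0,0,30,1,0,0,0,0,0,0,1]}}

```text
time_s: 2.65
ee_pos: [0.5337, -0.1178, 0.2682]
tool_rot: [[-0.9, 0.435, -0.006], [0.435, 0.9, 0.002], [0.006, -0.001, -1.0]]
ft_force: [0.0, 0.0, -0.3]
grip_width: -0.0
grip_force: 0.0
```

Run:
```python
from h import *
T=tool();print(T.round(4)); B=[.5412,-.2041,-.4509]
im=ctrl.get_image('wrist');cv2.imwrite('pics/w1.png',cv2.resize(im[...,::-1],(768,576),interpolation=cv2.INTER_CUBIC))
np.save('w1T.npy',T);print(proj(box2w(B,[[84,42,42],[84,-42,42],[-90,42,46],[-90,-42,46]]),cam('wrist',T))*1.5, ctrl.state()['ft_force'],ctrl.state()['time_s'])
```

```text
[[-9.002e-01  4.355e-01 -5.800e-03  5.337e-01]
 [ 4.355e-01  9.002e-01  2.200e-03 -1.178e-01]
 [ 6.200e-03 -6.000e-04 -1.000e+00  2.682e-01]
 [ 0.000e+00  0.000e+00  0.000e+00  1.000e+00]]
[[348.93858687 370.5256135 ]
 [261.58578619 370.39094571]
 [344.19678623 186.08195087]
 [244.24708669 186.16418784]] [ 0.28736258 -0.94673841  0.09674254] 2.7
```

View pics/w1.png

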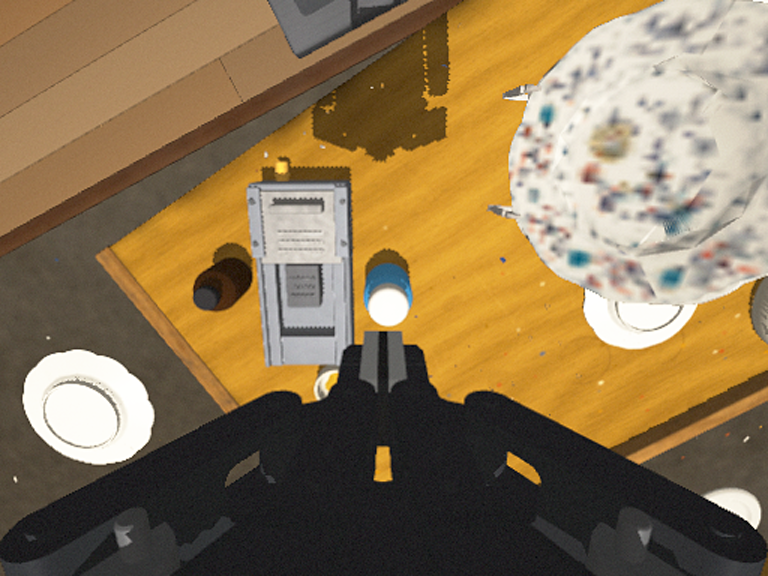

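The wrist picture, at 1.5x scale, shows the box upright. Its rear corners are about (249,185) and (351,184) and its ledge-end corners about (265,366) and (350,365). The tab is around (302,285). The jar is to the right, the bottle to the left, and the tool is clear of everything.

Run:
```python
from h import *
T=np.load('w1T.npy');C=cam('wrist',T)
pts=[[84,42,42],[84,-42,42],[-90,42,46],[-90,-42,46],[20,15,47.5],[20,-15,47.5]]
px=np.array([[350.5,365],[265.5,366],[351,184.5],[248.5,186],[319.5,307],[286,305]])/1.5
B,f=fit(pts[:4],px[:4],C,[.53,-.2,-.45]);print(B,np.degrees(B[2]),np.round(f,1).tolist())
print('tab',proj(box2w(B,pts[4:]+[[-20,15,46],[-20,-15,46],[-78,22,60],[-78,-22,60]]),C)*1.5)
d=box2w(B,[2,0,0])[0]-T[:3,3];print('to tab, tool mm',1000*T[:3,:3].T@d, 'yaw tool', np.degrees(np.arctan2(-T[1,0],-T[0,0])))
```

```text
[ 0.54067253 -0.19962259 -0.45799213] -26.241015867635653 [[1.2, 2.4], [-0.5, 1.2], [-1.0, -0.7], [0.5, -2.1]]
tab [[321.11384536 307.51188173]
 [287.97438485 307.2643712 ]
 [319.89505542 264.2516025 ]
 [285.91253105 264.00882106]
 [323.77059578 199.50933736]
 [269.73899948 199.15487412]]
to tab, tool mm [-45.56941218 -70.42890815 267.99088051] yaw tool -25.81524054332142
```

Call:
{"api": "arm_command", "payload": {"rows": [0,0,0.4,-23,-35,0,1,0,0,0,-23,-35,0,1,0,0,0,0,0,50,1,0,0,0,0,0,50,1,0,0,0,0,0,50,1,0,0,0,0,0,30,1,0,0,0,0,0,0,1,0,0,0,0,0,0,1]}}

```text
time_s: 3.7
ee_pos: [0.5478, -0.2023, 0.0939]
tool_rot: [[-0.897, 0.441, 0.003], [0.441, 0.897, -0.002], [-0.004, -0.0, -1.0]]
ft_force: [-0.5, 0.0, 0.1]
grip_width: -0.0002
grip_force: 0.0
```

Run:
```python
from h import *
T=tool();print(T.round(4)); B=[.54067,-.19962,-.458]
im=ctrl.get_image('wrist');cv2.imwrite('pics/w2.png',cv2.resize(im[...,::-1],(768,576),interpolation=cv2.INTER_CUBIC))
np.save('w2T.npy',T);print(proj(box2w(B,[[20,15,47.5],[20,-15,47.5],[-20,15,47.5],[-20,-15,47.5],[-78,22,60],[-78,-22,60],[-84,31,51],[-84,-31,51],[-20,31,51],[-20,-31,51]]),cam('wrist',T))*1.5, ctrl.state()['ft_force'])
```

```text
[[-8.973e-01  4.414e-01  3.300e-03  5.478e-01]
 [ 4.414e-01  8.973e-01 -1.800e-03 -2.023e-01]
 [-3.700e-03 -1.000e-04 -1.000e+00  9.390e-02]
 [ 0.000e+00  0.000e+00  0.000e+00  1.000e+00]]
[[412.73617427 334.9028471 ]
 [350.1757262  334.86307585]
 [414.61502468 253.6915567 ]
 [348.35039994 253.64090881]
 [438.36274518 115.34478705]
 [324.60284442 115.2333405 ]
 [458.38550319 101.33215647]
 [304.647702   101.17809535]
 [451.12936008 255.56824666]
 [311.80169169 255.46216809]] [0.36474382 0.29463305 0.19679109]
```

View pics/w2.png

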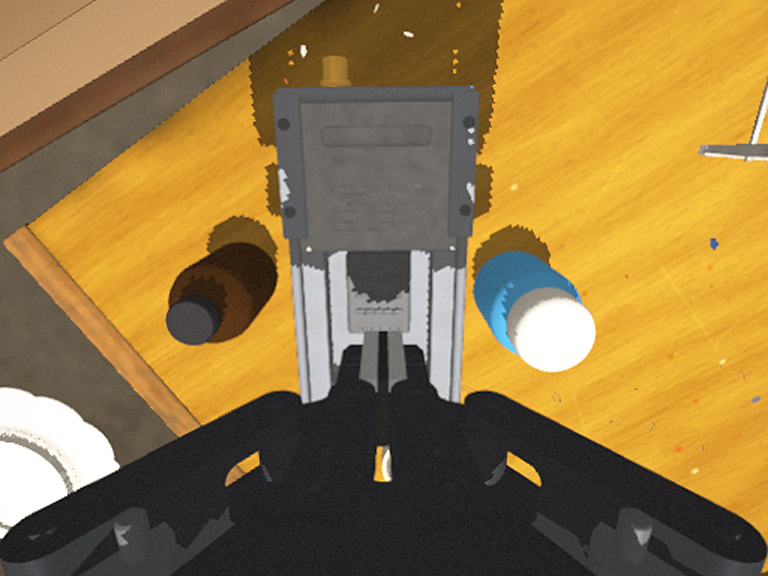

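Fingers are above the tab, whose front edge is at about row 332, and the projection agrees to within 1–2 mm. The rib bar spans rows 125–147 and columns 322–432. Now pressing the tab.

Call:
{"api": "arm_command", "payload": {"rows": [0,0,0,5.5,-1.5,0,1,0,0,0,0,0,20,1,0,0,0,0,0,22,1,0,0,0,0,0,0,1,0,0,0,0,0,3,1,0,0,0,0,0,3,1,0,0,0,0,0,3,1,0,0,0,0,0,0,1]}}

```text
time_s: 4.75
ee_pos: [0.5409, -0.2006, 0.0406]
tool_rot: [[-0.897, 0.442, 0.001], [0.442, 0.897, -0.001], [-0.001, -0.0, -1.0]]
ft_force: [-0.2, 0.1, 0.0]
grip_width: 0.0
grip_force: 0.4
```

Call:
{"api": "arm_command", "payload": {"rows": [0,0,0,0,0,2,1,0,0,0,0,0,2,1,0,0,0,0,0,1,1,0,0,0,0,0,0,1]}}

```text
time_s: 5.25
ee_pos: [0.5409, -0.2006, 0.0356]
tool_rot: [[-0.897, 0.442, 0.001], [0.442, 0.897, -0.0], [-0.001, -0.0, -1.0]]
ft_force: [0.5, -1.0, 3.3]
grip_width: 0.0001
grip_force: 1.7
```

Call:
{"api": "arm_command", "payload": {"rows": [0,0,0,0,0,1,1,0,0,0,0,0,0,1]}}

```text
time_s: 5.5
ee_pos: [0.5409, -0.2006, 0.0355]
tool_rot: [[-0.897, 0.441, 0.001], [0.441, 0.897, -0.0], [-0.001, -0.0, -1.0]]
ft_force: [-2.3, 0.5, 9.6]
grip_width: 0.0003
grip_force: 5.2
```

Call:
{"api": "arm_command", "payload": {"rows": [0,0,0,0,0,1,1,0,0,0,0,0,0,1,0,0,0,0,0,-23,1,0,0,0,0,0,-23,1,0,0,0,47,0,0,1,0,0,0,47,0,0,1,0,0,0,0,0,0,1,0,0,0,0,0,0,1]}}

```text
time_s: 6.5
ee_pos: [0.4567, -0.1592, 0.0795]
tool_rot: [[-0.897, 0.442, 0.001], [0.442, 0.897, -0.0], [-0.001, -0.0, -1.0]]
ft_force: [-0.3, -0.4, 0.2]
grip_width: 0.0001
grip_force: 0.0
```

Run:
```python
from h import *
T=tool();B=[.54067,-.19962,-.458]
R=np.array([[np.cos(B[2]),np.sin(B[2])],[-np.sin(B[2]),np.cos(B[2])]])
print('box xy mm',1000*R@(T[:2,3]-B[:2]),T[2,3],ctrl.state()['ft_force'])
im=ctrl.get_image('side')[130:200,250:360];im2=ctrl.get_image('scene')[195:305,270:390]
a=cv2.resize(im[...,::-1],(400,255),interpolation=cv2.INTER_CUBIC);b=cv2.resize(im2[...,::-1],(400,367),interpolation=cv2.INTER_CUBIC)
cv2.imwrite('pics/s2.png',np.hstack([cv2.copyMakeBorder(a,0,112,0,0,0),b]))
```

```text
box xy mm [-93.23193393  -0.86950695] 0.07950400840904295 [-0.33324168 -0.37976345  0.17137705]
```

View pics/s2.png

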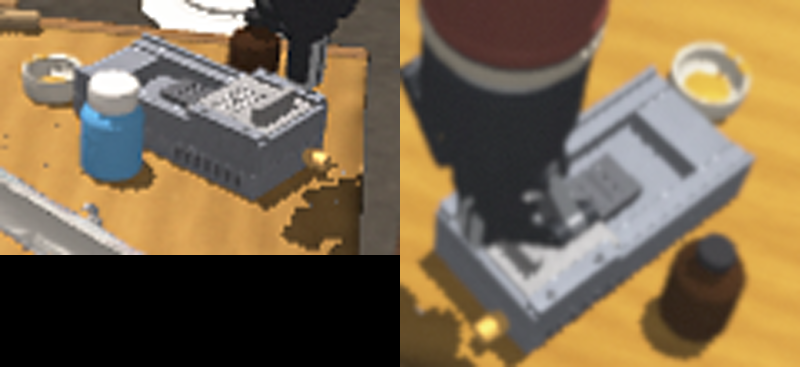

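The pictures show the tab low in the channel and the fingers above the rear wall, behind the rib, with the surroundings undisturbed. Descend and approach.

Call:
{"api": "arm_command", "payload": {"rows": [0,0,0,0,0,20,1,0,0,0,0,0,8,1,0,0,0,0,0,0,1,0,0,0,-4,0,0,1,0,0,0,-2,0,0,1,0,0,0,-2,0,0,1,0,0,0,-2,0,0,1]}}

```text
time_s: 7.48
ee_pos: [0.4652, -0.1633, 0.0515]
tool_rot: [[-0.897, 0.442, -0.0], [0.442, 0.897, 0.0], [0.0, -0.0, -1.0]]
ft_force: [-0.6, 0.6, 0.6]
grip_width: -0.0001
grip_force: 0.6
```

Call:
{"api": "arm_command", "payload": {"rows": [0,0,0,-2,0,0,1,0,0,0,-2,0,0,1,0,0,0,-2,0,0,1]}}

```text
time_s: 7.85
ee_pos: [0.4705, -0.166, 0.0513]
tool_rot: [[-0.897, 0.442, -0.0], [0.442, 0.897, 0.0], [0.0, -0.0, -1.0]]
ft_force: [-0.8, 0.7, 1.6]
grip_width: 0.0001
grip_force: 0.6
```

Call:
{"api": "arm_command", "payload": {"rows": [0,0,0,-4,0,0,1,0,0,0,-6,0,0,1,0,0,0,-6,0,0,1,0,0,0,-6,0,0,1,0,0,0,-6,0,0,1,0,0,0,-6,0,0,1,0,0,0,-6,0,0,1]}}

```text
time_s: 8.72
ee_pos: [0.5067, -0.1838, 0.0513]
tool_rot: [[-0.897, 0.442, -0.0], [0.442, 0.897, 0.0], [0.0, 0.0, -1.0]]
ft_force: [-1.1, 1.0, 0.9]
grip_width: -0.0
grip_force: 0.6
```

Call:
{"api": "arm_command", "payload": {"rows": [0,0,0,-6,0,0,1,0,0,0,-6,0,0,1,0,0,0,-4,0,0,1,0,0,0,-2,0,0,1,0,0,0,0,0,0,1]}}

```text
time_s: 9.35
ee_pos: [0.5227, -0.1917, 0.0513]
tool_rot: [[-0.897, 0.442, 0.0], [0.442, 0.897, -0.0], [-0.0, -0.0, -1.0]]
ft_force: [-0.8, 0.4, -0.7]
grip_width: -0.0
grip_force: 0.0
```

Run:
```python
from h import *
T=tool();B=[.54067,-.19962,-.458]
R=np.array([[np.cos(B[2]),np.sin(B[2])],[-np.sin(B[2]),np.cos(B[2])]])
print('box xy mm',1000*R@(T[:2,3]-B[:2]),T[2,3],ctrl.state()['ft_force'])
im=ctrl.get_image('side')[130:200,250:360];im2=ctrl.get_image('wrist')
a=cv2.resize(im[...,::-1],(320,204),interpolation=cv2.INTER_CUBIC);b=cv2.resize(im2[:,90:410,::-1],(480,576),interpolation=cv2.INTER_CUBIC)
cv2.imwrite('pics/s3.png',np.hstack([cv2.copyMakeBorder(a,0,372,0,0,0),b]))
print(proj(box2w(B,[[-25,30,36],[-25,-30,36]]),cam('wrist',T))*1.5+[320-135,0])
```

```text
box xy mm [-19.57226356  -0.85182282] 0.051327580241730925 [-0.79871039  0.43235519 -0.71151837]
[[645.72763478 326.4087328 ]
 [494.93709804 326.35513467]]
```

View pics/s3.png

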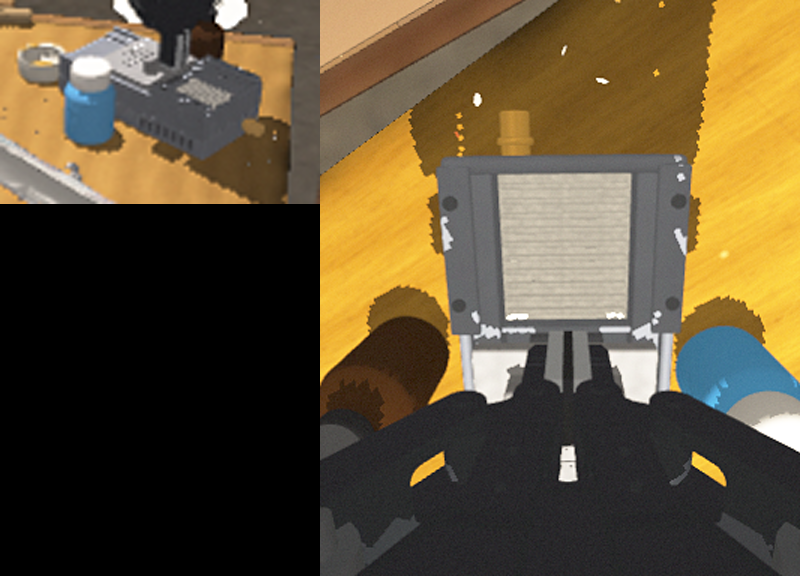

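The filter is now visible down to its front edge at row 320, and the cover's rear edge is at about row 347. I'll push 14 mm more to centre the cover on the ledge, then back off and lift.

Call:
{"api": "arm_command", "payload": {"rows": [0,0,0,-4,0,0,1,0,0,0,-5,0,0,1,0,0,0,-3,0,0,1,0,0,0,-2,0,0,1,0,0,0,0,0,0,1,0,0,0,8,0,0,1,0,0,0,0,0,-40,1,0,0,0,0,0,-50,1,0,0,0,0,0,-50,1,0,0,0,0,0,-50,1]}}

```text
time_s: 10.7
ee_pos: [0.5273, -0.1939, 0.2428]
tool_rot: [[-0.897, 0.442, 0.0], [0.442, 0.897, -0.0], [-0.0, -0.0, -1.0]]
ft_force: [0.7, -0.7, -0.7]
grip_width: -0.0001
grip_force: 0.0
```

Call:
{"api": "arm_command", "payload": {"rows": [0,0,0,-40,40,0,1,0,0,0,-40,40,0,1,0,0,0,0,0,0,1,0,0,0,0,0,0,1]}}

```text
time_s: 11.2
ee_pos: [0.6343, -0.1576, 0.2406]
tool_rot: [[-0.897, 0.441, -0.002], [0.441, 0.897, 0.0], [0.002, -0.001, -1.0]]
ft_force: [-0.3, 0.3, 0.0]
grip_width: -0.0003
grip_force: 0.0
```

Run:
```python
from h import *
T=tool();B=[.54067,-.19962,-.458]
im2=ctrl.get_image('scene')[195:305,270:390];im=ctrl.get_image('wrist')[90:290,40:300]
b=cv2.resize(im2[...,::-1],(330,302),interpolation=cv2.INTER_CUBIC);a=cv2.resize(im[...,::-1],None,fx=1.8,fy=1.8,interpolation=cv2.INTER_CUBIC)
cv2.imwrite('pics/s4.png',np.hstack([cv2.copyMakeBorder(b,0,a.shape[0]-302,0,0,0),a]))
print((proj(box2w(B,[[84,0,42],[52,0,46],[0,0,46],[-25,0,36]]),cam('wrist',T))-[40,90])*1.8+[330,0],T[:3,3],ctrl.state()['ft_force'])
```

```text
[[602.40120803 157.43248618]
 [598.17839553 112.39332833]
 [593.08940947  31.40974982]
 [594.20996864  -9.16152174]] [ 0.6342706  -0.1575599   0.24056859] [ 0.7097959   0.38379915 -0.13756168]
```

View pics/s4.png

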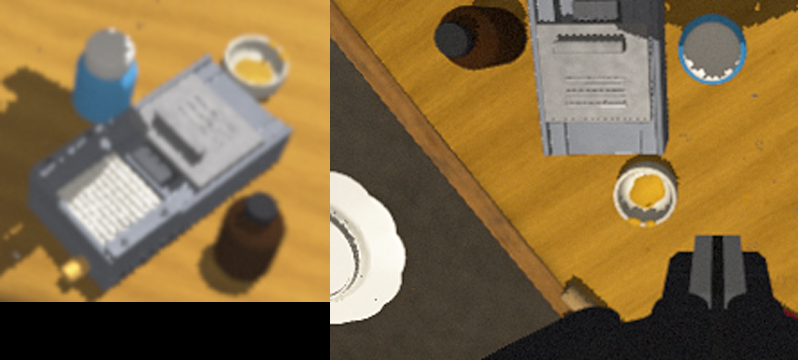

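The cover lies flat and square on the ledge, with its front edge at row 122 and the ledge end at row 155, about 24 mm of margin. The filter is fully uncovered, the tab is down, and the jar, bottle and dish are untouched.

```bash
python3 -c "
from bench import ctrl
print(ctrl.close_job())"
```

```text
the job is handed in; nothing more can be done
None
```

Job handed in at about 11 s of the 38 s allowed: the tab is pressed fully home, the cover was pushed flat onto the ledge about 24 mm short of its end, the filter is completely uncovered, and nothing round the box appears disturbed.

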